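# Snap the meal box lid shut all round

### The job

One of the two meal boxes on the packing table has a lid that is not yet snapped on: its rim still stands up all round. With the fingertips, press down around the rim, section by section, until all six sections have clicked shut and lie flat, then take the hand away. Only press: do not pick the box up or push it out of its place, and leave the other box and everything else on the table undisturbed.

Things in the scene. Friction and masses are not known exactly. Their poses are not given: they have to be found in the camera images.
- meal_box: Box to close: filled ribbed metal tray, loose, about 0.8 kg, with a white lid; 160 mm long (y), 120 wide (x), 52 high when shut (sizes in mm). Origin: centre of its underside, z up. The lid's middle is recessed (top 48 above the table), ringed by six rim sections: two on each long side (46 long), one on each short side (58 long), gaps at the corners. Sections not shut slope up and outward.
- rim_left_near (a joint): Tilt of the rim section on the left half of the long side at the box's -x (box frame): 0 = standing up, 0.35 rad = fully shut, level. Hinged on its inner side, 29 mm deep; its outer edge stands 10 higher when up. Pressed near that edge it yields at about 7 N, snaps over past 0.2 and stays shut; let go before, it springs up. Up at the start.
- press_left_near (a point): Point to press on that section: on its top face, mid-length, 20 mm out from its hinge line and 9 in from its outer edge. When the section is shut it lies at x -53, y 26.5, z 52 mm in the box frame; it rides up about 7 with the section open.
- rim_left_far (a joint): Tilt of the rim section on the left half of the long side at +x (box frame): 0 = standing up, 0.35 rad = fully shut, level. Hinged on its inner side, 29 mm deep; its outer edge stands 10 higher when up. Pressed near that edge it yields at about 7 N, snaps over past 0.2 and stays shut; let go before, it springs up. Up at the start.
- press_left_far (a point): Point to press on that section: on its top face, mid-length, 20 mm out from its hinge line and 9 in from its outer edge. When the section is shut it lies at x 53, y 26.5, z 52 mm in the box frame; it rides up about 7 with the section open.
- rim_left_end (a joint): Tilt of the rim section on the short side at +y (box frame): 0 = standing up, 0.35 rad = fully shut, level. Hinged on its inner side, 29 mm deep; its outer edge stands 10 higher when up. Pressed near that edge it yields at about 7 N, snaps over past 0.2 and stays shut; let go before, it springs up. Up at the start.
- press_left_end (a point): Point to press on that section: on its top face, mid-length, 20 mm out from its hinge line and 9 in from its outer edge. When the section is shut it lies at x 0, y 73, z 52 mm in the box frame; it rides up about 7 with the section open.
- rim_right_near (a joint): Tilt of the rim section on the right half of the long side at -x (box frame): 0 = standing up, 0.35 rad = fully shut, level. Hinged on its inner side, 29 mm deep; its outer edge stands 10 higher when up. Pressed near that edge it yields at about 7 N, snaps over past 0.2 and stays shut; let go before, it springs up. Up at the start.
- press_right_near (a point): Point to press on that section: on its top face, mid-length, 20 mm out from its hinge line and 9 in from its outer edge. When the section is shut it lies at x -53, y -26.5, z 52 mm in the box frame; it rides up about 7 with the section open.
- rim_right_far (a joint): Tilt of the rim section on the right half of the long side at +x (box frame): 0 = standing up, 0.35 rad = fully shut, level. Hinged on its inner side, 29 mm deep; its outer edge stands 10 higher when up. Pressed near that edge it yields at about 7 N, snaps over past 0.2 and stays shut; let go before, it springs up. Up at the start.
- press_right_far (a point): Point to press on that section: on its top face, mid-length, 20 mm out from its hinge line and 9 in from its outer edge. When the section is shut it lies at x 53, y -26.5, z 52 mm in the box frame; it rides up about 7 with the section open.
- rim_right_end (a joint): Tilt of the rim section on the short side at -y (box frame): 0 = standing up, 0.35 rad = fully shut, level. Hinged on its inner side, 29 mm deep; its outer edge stands 10 higher when up. Pressed near that edge it yields at about 7 N, snaps over past 0.2 and stays shut; let go before, it springs up. Up at the start.
- press_right_end (a point): Point to press on that section: on its top face, mid-length, 20 mm out from its hinge line and 9 in from its outer edge. When the section is shut it lies at x 0, y -73, z 52 mm in the box frame; it rides up about 7 with the section open.
- shut_box: A second meal box of the same make and size, its lid already shut all round; leave it alone. Origin at the centre of its underside.
- sauce_pot: Small steel sauce cup, 60 mm across, 38 high, standing beyond the meal box; origin under its centre.
- spice_jar: Amber spice jar, 42 mm across, 65 high, on the robot's side of the shut box; origin under its centre.
- dip_bowl: White bowl, 90 mm across, 40 high; origin under its centre.
- spoon: Steel spoon, 200 mm long, lying on the table; origin near its middle.
- oil_bottle: Green oil bottle, 56 mm across, 170 high, at the far side of the table; origin under its centre.
- tray_stack: Stack of empty aluminium trays, 120 x 160 mm, 70 mm high, at the left; origin under its centre.

How it is judged:
By the outcome, as a careful person would: the job done as asked, in the order asked, and still so for the second after the job is handed in, with the robot touching nothing.
It also fails if it takes over 48 s, if anything falls off the work surface, if the arm or the gripper's body presses on something with over 40 N, if the wrist force passes 120 N, or if a joint passes its speed limit or range.

### The arm

A 6-joint arm with a two-finger parallel gripper is mounted at the origin on the work surface. World frame = base frame: x ahead of the robot, y to its left, z up, the work surface at z = 0. Lengths are in mm, angles in degrees, forces in N, time in s.
With the tool pointing down it reaches from about 350 to 850 mm from the base axis. Payload 8.1 kg.
Tool frame: the origin (TCP) lies midway between the tips of the shut fingers; the grasp point (between the pads) lies 19 mm behind it; z points along the fingers, y is the line along which they close (so a half turn about z gives the same grasp; the last joint's range is limited). The gripper opens to 85 mm and grips with 20 to 120 N. Pads are 22 mm wide; open, the fingers measure 114 mm over their backs; the gripper's body (76 mm by 85 mm) begins 54 mm behind the grasp point. The pads swing forward as they close: fully open they stand 13 mm farther back than shut.
Start: joints at [-70.153, 7.471, 85.268, -0, 87.261, -4.893], TCP at [251.124, -544.924, 231.292] pointing down, gripper open.
Joint ranges: [-169.43, 169.43], [-51.17, 129.36], [1.28, 143.12], [-76.62, 256.62], [0, 156.53], [-152.29, 152.29]. Speed limits (degrees/s): [136.94, 136.94, 159.86, 180, 180, 180].

### API

Orientations are given as [roll, pitch, yaw] about the fixed x, y, z axes, in that order (R = Rz(yaw) Ry(pitch) Rx(roll)).
In Python, from bench import sense, snapshot, camera_params, hand_in, masks_of, pinpoint gives the robot as it stands.
- The arm moves only by the tool step_arm, never from a script. Its argument "targets" is a list of rows, each an object with "angular": the turn, a rotation vector about the tool's x, y, z scaled (see below), a list of three; "dp": the shift along the tool's x, y, z scaled (see below), a list of three; "fingers": the closure, from 0 (fully open) to 1 (shut). A call has exactly 8 rows; each row is the pose to reach, as a shift and turn from the pose commanded when the call began, along the tool's axes at that moment, turning the shorter way round; what a row does not reach only later rows make up. The controller multiplies each number of a shift by 0.2 m and each number of a turn by 180 degrees. A row lasts 1/8 s, in which the tool goes at most 62.5 mm and 10.7 degrees, less where a joint would pass 70% of its speed; a pose out of reach is approached as far as the arm can. A call with a number of a shift or a turn outside -1 to 1 is refused whole. A call with a gripper value outside its range is refused whole. The fingers move at their own pace and stop on an object; "newtons" is the grip in N (left out, the last holds). Time passes only in rows, so rows that repeat a pose let the fingers close, or fill a call up. It gives the time, the measured TCP pose, the force, the opening and the grip force at its end, in the units of the state.
- sense(): the state, without advancing time (a new reading comes with each control period).
- snapshot(name): name is "scene" or "top"; returns the picture (420x560x3 uint8, blue, green, red); there is no depth.
- camera_params(name): a dict with "vfov" (degrees; the focal length in pixels is half the picture's height over the tangent of half this angle, whatever the lens; pixels are square), "cx", "cy" (the principal point, pixels), "R" (3x3) and "t" (3): a world point X has camera coordinates R X + t. Camera axes: x right, y down, z forward; pixel columns grow to the right and rows downward; lengths in mm; the calibration is good to about 2 mm. A picture is of the moment at which its call begins. camera_params takes no time and is no camera call.
- hand_in(): hands the job in; it is judged then, once.
Trained networks look in the newest picture that a camera, given by its name, has taken for a name from the list of things; names that differ only in an ending like _2 or _b are one class to them, and where a whole thing is asked for, a point or a joint stands for the part that bears it (a point fixed in the world has none). Each returns a list of dicts, best first, with "conf" (0 to 1); they miss things now and then, are a little off and sometimes report something else, mostly with a low value. They report only what shows in the picture. A call takes as long as a camera call.
- masks_of(camera, label): "pixels" (420x560 bool, what is visible of it) and "at" ([column, row] in pixels, amid what is visible of it).
- pinpoint(camera, label): "at" ([column, row] in pixels: a listed point, or the origin of a listed thing).
The state is a dict: "time": time; "joint_pos": joint angles; "qd": joint speeds; "joint_efforts": joint torques, N m; "tool_pos": TCP position; "tcp_rot": TCP orientation; "ft_force": force on the tool from outside, world axes, zero at the start; "wrist_torque": the same for the moment, N m; "finger_gap": finger opening in mm; "grip_force": force on a finger pad.
Only numpy, scipy, OpenCV 4.12 (cv2) and the standard library are available. Lean on these libraries where they do the work, as an engineer would, in place of code of your own. Each camera call takes 0.05 s, during which the arm holds its last target. There are 200 camera calls.

## Working session

There is one attempt and no reset: what is moved stays moved. The work goes in short steps, Python scripts to look and compute and a tool call to move; the robot and the scene stay as the last step left them, time stands still between calls to the robot, and variables do not carry over. Pictures are saved under pics/ and viewed, at most 10 in all, crops included, and the job is handed in when it is done.

Besides the shell and the picture viewer there is one more tool, called after "Request:" as name([rows], argument=value, ...), one row to a line, values as JSON. step_arm: Moves the arm, as the interface text tells. Its arguments: {"type":"object","properties":{"targets":{"type":"array","items":{"type":"object","properties":{"angular":{"type":"array","items":{"type":"number","minimum":-1,"maximum":1}},"dp":{"type":"array","items":{"type":"number","minimum":-1,"maximum":1}},"fingers":{"type":"number"}}}},"newtons":{"type":"number"}},"required":["targets"]}

```bash
mkdir -p pics
python3 - <<'E'
from bench import *
import cv2,numpy as np
s=sense();print(s['tool_pos'],s['tcp_rot'],s['ft_force'],s['finger_gap'],s['time'])
for c in("scene","top"):
    cv2.imwrite(f"pics/{c}0.png",snapshot(c)); p=camera_params(c);print(c,{k:np.round(v,3).tolist() for k,v in p.items()})
    for l in["meal_box","shut_box"]+["press_"+a+"_"+b for a in("left","right") for b in("near","far","end")]:
        print(l,[(round(d['conf'],2),np.round(d['at'],1).tolist()) for d in pinpoint(c,l)][:3])
E
```

```text
[ 250.9416959  -544.41377483  230.24368011] [-1.79895299e+02 -9.47730047e-03  2.47391539e+01] [ 0.29273484 -0.43254998 -0.43801259] 85.21422642528631 0.0
scene {'vfov': 49.228, 'cx': 278.911, 'cy': 203.134, 'R': [[0.819, 0.574, 0.005], [0.472, -0.669, -0.574], [-0.326, 0.473, -0.819]], 't': [-538.181, -185.345, 1507.033]}
meal_box [(0.89, [208.2, 274.0])]
shut_box [(0.93, [278.6, 190.7])]
press_left_near [(0.44, [207.5, 244.3])]
press_left_far [(0.63, [223.0, 272.7])]
press_left_end [(0.67, [230.3, 248.3]), (0.46, [205.1, 243.0])]
press_right_near [(0.62, [185.7, 254.4])]
press_right_far [(0.58, [183.7, 256.2]), (0.57, [206.7, 285.7])]
press_right_end [(0.56, [184.2, 279.0])]
top {'vfov': 47.974, 'cx': 271.867, 'cy': 204.418, 'R': [[-0.005, -1.0, 0.008], [-0.994, 0.004, -0.111], [0.111, -0.009, -0.994]], 't': [57.161, 587.796, 1637.397]}
meal_box []
shut_box [(0.78, [244.3, 222.9])]
press_left_near [(0.5, [325.0, 224.7])]
press_left_far [(0.61, [337.9, 197.4])]
press_left_end [(0.71, [239.0, 253.9]), (0.7, [321.8, 208.4]), (0.32, [325.4, 225.9])]
press_right_near [(0.67, [340.6, 228.6])]
press_right_far [(0.48, [349.3, 201.6])]
press_right_end [(0.52, [357.1, 220.9])]
```

View pics/scene0.png

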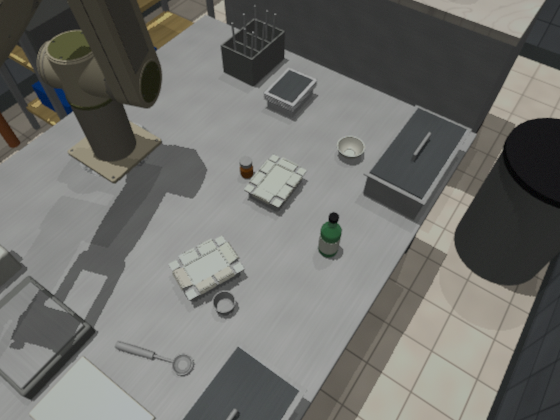

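View pics/top0.png

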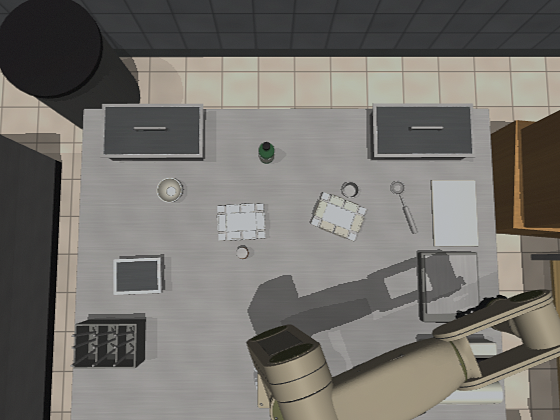

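The open box is at about (207,268) in the scene picture and (339,215) in the top one, and the shut box is at (278,183) and (241,221). Next I fit the open box's pose jointly from both cameras and check it with an overlay.

```bash
cat > h.py <<'E'
from bench import *
import cv2,numpy as np
from scipy.optimize import least_squares
P={"left_near":(-53,26.5),"left_far":(53,26.5),"left_end":(0,73),"right_near":(-53,-26.5),"right_far":(53,-26.5),"right_end":(0,-73)}
def proj(c,X):
    p=camera_params(c);f=210/np.tan(np.radians(p['vfov']/2));q=np.atleast_2d(X)@np.array(p['R']).T+np.array(p['t'])
    return q[:,:2]/q[:,2:]*f+[p['cx'],p['cy']]
def world(pose,X):
    x,y,a=pose;c,s=np.cos(a),np.sin(a);X=np.atleast_2d(X).astype(float)
    return np.c_[x+c*X[:,0]-s*X[:,1],y+s*X[:,0]+c*X[:,1],X[:,2]]
E
python3 - <<'E'
from h import *
from scipy.spatial import ConvexHull
obs=[];hull={}
big=[]
for c in("scene","top"):
    im=snapshot(c)
    for n,(x,y) in P.items():
        for d in pinpoint(c,"press_"+n): obs.append((c,n,(x,y,59),d['at'],d['conf']))
    for l in["meal_box"]:
        for m in masks_of(c,l):
            print(c,l,round(m['conf'],2),np.round(m['at'],1),m['pixels'].sum())
            if c not in hull: hull[c]=m['pixels'].astype(float)
def res(p):
    return np.concatenate([(proj(c,world(p,X))[0]-at)*k for c,n,X,at,k in obs])
best=min((least_squares(res,(600,-190,a),loss='soft_l1',x_scale=(10,10,.1)) for a in np.radians([-40,-20,0])),key=lambda r:r.cost)
p=best.x;print("points",p[:2],np.degrees(p[2]),best.cost)
# silhouette fit: outer rim edge open (x +-60ish) + bottom
B=np.array([(sx*w,sy*l,z) for sx in(-1,1) for sy in(-1,1) for w,l,z in((61,52,62),(30,81,62),(58,78,46),(50,70,0))])
def sil(p,c):
    h=cv2.convexHull(proj(c,world(p,B)).astype(np.float32)); S=8
    m=np.zeros((420*2,560*2),np.uint8);cv2.fillConvexPoly(m,np.round(h*2*16).astype(int),255,shift=4)
    return cv2.resize(m,(560,420),interpolation=cv2.INTER_AREA)/255.
from scipy.optimize import minimize
for cs in(["scene"],["top"],["scene","top"]):
    cs=[c for c in cs if c in hull]
    f=lambda q:sum(((sil(q*[1,1,.01],c)-hull[c])**2).sum() for c in cs)
    q0=p*[1,1,100]
    r=minimize(f,q0,method='Nelder-Mead',options=dict(initial_simplex=[q0,q0+[10,0,0],q0+[0,10,0],q0+[0,0,8]]))
    q=r.x*[1,1,.01];print(cs,q[:2],np.degrees(q[2]),r.fun)
np.save("pose.npy",q)
out=[]
for c,(u,v) in(("scene",(207,268)),("top",(339,215))):
    im=snapshot(c);k=7;w=28
    w=38
    cr=cv2.resize(im[v-w:v+w,u-w:u+w],None,fx=5,fy=5,interpolation=cv2.INTER_CUBIC)
    for pp,col in((p,(0,0,255)),(q,(255,0,0))):
        for x,y in P.values():
            a=(proj(c,world(pp,(x,y,59)))[0]-[u-w,v-w]+.5)*5;cv2.circle(cr,tuple(int(t) for t in a),4,col,1)
        a=(proj(c,world(pp,[(-60,-80,52),(60,-80,52),(60,80,52),(-60,80,52)]))-[u-w,v-w]+.5)*5;cv2.polylines(cr,[a.astype(int)],True,col,1)
    out.append(cr)
cv2.imwrite("pics/ov.png",np.hstack(out))
E
```

```text
scene meal_box 0.68 [205.4 266.7] 2945
top meal_box 0.77 [337.7 219.5] 1666
top meal_box 0.43 [318.9 207.7] 160
points [ 548.42939572 -179.67535665] -21.986664054245836 217.16495847899924
['scene'] [ 548.23176061 -182.3570016 ] -21.96772009501278 90.86448289119569
['top'] [ 543.58217592 -175.73623316] -21.251316621151048 51.71690888119954
['scene', 'top'] [ 547.46929712 -180.07552855] -22.404490109493334 271.90022299115725
```

View pics/ov.png

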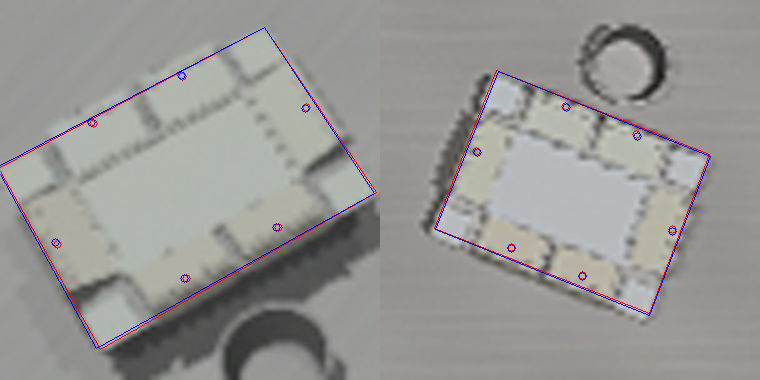

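The overlay puts the pose at about (547, -180) with yaw -22.2°, and it matches in both views. I'll turn the tool to yaw 67.8° so tool x = box y and tool y = box x, close the fingers and travel at height.

Request:
step_arm([
  {"dp": [1, -0.62, 0], "angular": [0, 0, -0.239], "fingers": 1},
  {"dp": [1, -0.62, 0], "angular": [0, 0, -0.239], "fingers": 1},
  {"dp": [1, -0.62, 0], "angular": [0, 0, -0.239], "fingers": 1},
  {"dp": [1, -0.62, 0], "angular": [0, 0, -0.239], "fingers": 1},
  {"dp": [1, -0.62, 0], "angular": [0, 0, -0.239], "fingers": 1},
  {"dp": [1, -0.62, 0], "angular": [0, 0, -0.239], "fingers": 1},
  {"dp": [1, -0.62, 0], "angular": [0, 0, -0.239], "fingers": 1},
  {"dp": [1, -0.62, 0], "angular": [0, 0, -0.239], "fingers": 1},
], newtons=30)

```text
time: 2.8
tool_pos: [380.3, -349.5, 231.2]
tcp_rot: [-180.0, -0.0, 67.6]
ft_force: [0.6, 0.3, 0.2]
finger_gap: -0.3
grip_force: 0.0
```

```bash
cat >> h.py <<'E'
BP=(547.5,-180,np.radians(-22.2))
def where(pose=BP):
    s=sense();x,y,a=pose;c,k=np.cos(a),np.sin(a);d=np.array(s['tool_pos'])-[x,y,0]
    print('t',round(s['time'],2),'box xyz',np.round([c*d[0]+k*d[1],-k*d[0]+c*d[1],d[2]],1),'rot',np.round(s['tcp_rot'],1),'F',np.round(s['ft_force'],1),'gap',round(s['finger_gap'],1))
E
python3 -c "from h import *;where()"
```

```text
t 2.8 box xyz [ -90.8 -220.1  231.2] rot [-180.    -0.    67.6] F [0.6 0.3 0.2] gap -0.3
```

Request:
step_arm([
  {"dp": [0.968, 0.189, 0.5]},
  {"dp": [0.968, 0.189, 0.5]},
  {"dp": [0.968, 0.189, 0.5]},
  {"dp": [0.968, 0.189, 0.5]},
  {"dp": [0.968, 0.189, 0.6]},
  {"dp": [0.968, 0.189, 0.7]},
  {"dp": [0.968, 0.189, 0.7]},
  {"dp": [0.968, 0.189, 0.7]},
])

```text
validation failed for argument at $.ta...
```

Run:
```python
from h import *
where()
out=[]
for c,(u,v) in(("scene",(207,262)),("top",(339,215))):
    im=snapshot(c);w=38
    out.append(cv2.resize(im[v-w:v+w,u-w:u+w],None,fx=5,fy=5,interpolation=cv2.INTER_CUBIC))
    t=proj(c,sense()['tool_pos'])[0];cv2.circle(out[-1],tuple(int(k) for k in (t-[u-w,v-w]+.5)*5),4,(0,0,255),1)
cv2.imwrite("pics/a.png",np.hstack(out))
```

```text
t 2.8 box xyz [ -90.8 -220.1  231.2] rot [-180.    -0.    67.6] F [0.6 0.3 0.2] gap -0.3
```

View pics/a.png

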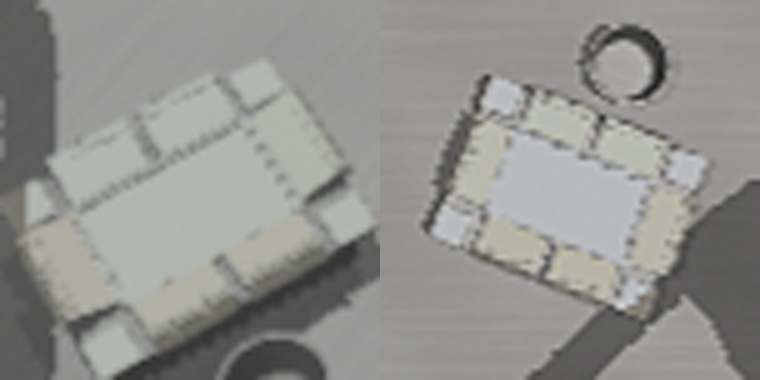

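The move was refused because it left out some fields, so the arm hasn't moved. The picture shows the box unchanged with all its rims up. I'm sending the move again with every field filled in.

Request:
step_arm([
  {"dp": [0.968, 0.189, 0.5], "angular": [0, 0, 0], "fingers": 1},
  {"dp": [0.968, 0.189, 0.5], "angular": [0, 0, 0], "fingers": 1},
  {"dp": [0.968, 0.189, 0.5], "angular": [0, 0, 0], "fingers": 1},
  {"dp": [0.968, 0.189, 0.5], "angular": [0, 0, 0], "fingers": 1},
  {"dp": [0.968, 0.189, 0.6], "angular": [0, 0, 0], "fingers": 1},
  {"dp": [0.968, 0.189, 0.7], "angular": [0, 0, 0], "fingers": 1},
  {"dp": [0.968, 0.189, 0.7], "angular": [0, 0, 0], "fingers": 1},
  {"dp": [0.968, 0.189, 0.7], "angular": [0, 0, 0], "fingers": 1},
])

```text
time: 3.9
tool_pos: [489.4, -184.2, 92.1]
tcp_rot: [180.0, 0.0, 67.7]
ft_force: [-0.4, -0.1, -0.9]
finger_gap: -0.3
grip_force: 0.0
```

```bash
python3 -c "from h import *;where()"
```

```text
t 3.9 box xyz [-52.2 -25.8  92.1] rot [180.    0.   67.7] F [-0.4 -0.1 -0.9] gap -0.3
```

Request:
step_arm([
  {"dp": [0, 0, 0.12], "angular": [0, 0, 0], "fingers": 1},
  {"dp": [0, 0, 0.15], "angular": [0, 0, 0], "fingers": 1},
  {"dp": [0, 0, 0.165], "angular": [0, 0, 0], "fingers": 1},
  {"dp": [0, 0, 0.175], "angular": [0, 0, 0], "fingers": 1},
  {"dp": [0, 0, 0.185], "angular": [0, 0, 0], "fingers": 1},
  {"dp": [0, 0, 0.195], "angular": [0, 0, 0], "fingers": 1},
  {"dp": [0, 0, 0.2], "angular": [0, 0, 0], "fingers": 1},
  {"dp": [0, 0, 0.2], "angular": [0, 0, 0], "fingers": 1},
])

```text
time: 4.9
tool_pos: [489.4, -183.9, 52.0]
tcp_rot: [180.0, 0.0, 67.8]
ft_force: [-1.8, 0.6, 6.4]
finger_gap: 0.3
grip_force: 3.2
```

```bash
python3 -c "from h import *;where()"
```

```text
t 4.9 box xyz [-52.3 -25.5  52. ] rot [180.    0.   67.8] F [-1.8  0.6  6.4] gap 0.3
```

Request:
step_arm([
  {"dp": [0, 0, 0.005], "angular": [0, 0, 0], "fingers": 1},
  {"dp": [0, 0, 0.01], "angular": [0, 0, 0], "fingers": 1},
  {"dp": [0, 0, 0.01], "angular": [0, 0, 0], "fingers": 1},
  {"dp": [0, 0, 0.01], "angular": [0, 0, 0], "fingers": 1},
  {"dp": [0, 0, 0.01], "angular": [0, 0, 0], "fingers": 1},
  {"dp": [0, 0, 0.01], "angular": [0, 0, 0], "fingers": 1},
  {"dp": [0, 0, 0.01], "angular": [0, 0, 0], "fingers": 1},
  {"dp": [0, 0, 0.01], "angular": [0, 0, 0], "fingers": 1},
])

```text
time: 5.9
tool_pos: [489.6, -183.9, 51.7]
tcp_rot: [180.0, 0.0, 67.8]
ft_force: [-11.1, 4.1, 23.3]
finger_gap: -0.3
grip_force: 11.7
```

```bash
python3 -c "from h import *;where()"
```

```text
t 5.9 box xyz [-52.2 -25.5  51.7] rot [180.    0.   67.8] F [-11.1   4.1  23.3] gap -0.3
```

It met a hard stop at z 51.7 with 23 N, so this section is shut. I'll press a little less hard on the others. Next is left_near.

Request:
step_arm([
  {"dp": [0, 0, -0.08], "angular": [0, 0, 0], "fingers": 1},
  {"dp": [0, 0, -0.16], "angular": [0, 0, 0], "fingers": 1},
  {"dp": [0.26, -0.003, -0.16], "angular": [0, 0, 0], "fingers": 1},
  {"dp": [0.26, -0.003, -0.16], "angular": [0, 0, 0], "fingers": 1},
  {"dp": [0.26, -0.003, -0.12], "angular": [0, 0, 0], "fingers": 1},
  {"dp": [0.26, -0.003, -0.08], "angular": [0, 0, 0], "fingers": 1},
  {"dp": [0.26, -0.003, -0.06], "angular": [0, 0, 0], "fingers": 1},
  {"dp": [0.26, -0.003, -0.04], "angular": [0, 0, 0], "fingers": 1},
])

```text
time: 6.9
tool_pos: [508.1, -135.9, 57.2]
tcp_rot: [-180.0, 0.0, 67.7]
ft_force: [-1.5, -0.3, 4.2]
finger_gap: -0.0
grip_force: 1.7
```

Run:
```python
from h import *
where()
```

```text
t 6.9 box xyz [-53.1  25.9  57.2] rot [-180.     0.    67.7] F [-1.5 -0.3  4.2] gap -0.0
```

Request:
step_arm([
  {"dp": [0, 0, 0.01], "angular": [0, 0, 0], "fingers": 1},
  {"dp": [0, 0, 0.02], "angular": [0, 0, 0], "fingers": 1},
  {"dp": [0, 0, 0.03], "angular": [0, 0, 0], "fingers": 1},
  {"dp": [0, 0, 0.033], "angular": [0, 0, 0], "fingers": 1},
  {"dp": [0, 0, 0.034], "angular": [0, 0, 0], "fingers": 1},
  {"dp": [0, 0, 0.034], "angular": [0, 0, 0], "fingers": 1},
  {"dp": [0, 0, 0.034], "angular": [0, 0, 0], "fingers": 1},
  {"dp": [0, 0, 0.034], "angular": [0, 0, 0], "fingers": 1},
])

```text
time: 7.9
tool_pos: [508.3, -135.5, 51.8]
tcp_rot: [-180.0, 0.0, 67.8]
ft_force: [-7.1, 1.9, 14.8]
finger_gap: 0.0
grip_force: 7.3
```

```bash
python3 -c "from h import *;where()"
```

```text
t 7.9 box xyz [-53.1  26.4  51.8] rot [-180.     0.    67.8] F [-7.1  1.9 14.8] gap 0.0
```

Request:
step_arm([
  {"dp": [0, 0, -0.08], "angular": [0, 0, 0], "fingers": 1},
  {"dp": [0, 0, -0.16], "angular": [0, 0, 0], "fingers": 1},
  {"dp": [0.233, 0.266, -0.16], "angular": [0, 0, 0], "fingers": 1},
  {"dp": [0.233, 0.266, -0.16], "angular": [0, 0, 0], "fingers": 1},
  {"dp": [0.233, 0.266, -0.12], "angular": [0, 0, 0], "fingers": 1},
  {"dp": [0.233, 0.266, -0.08], "angular": [0, 0, 0], "fingers": 1},
  {"dp": [0.233, 0.266, -0.06], "angular": [0, 0, 0], "fingers": 1},
  {"dp": [0.233, 0.266, -0.035], "angular": [0, 0, 0], "fingers": 1},
])

```text
time: 8.9
tool_pos: [574.8, -112.5, 57.7]
tcp_rot: [180.0, -0.0, 67.7]
ft_force: [-1.6, 1.1, 3.1]
finger_gap: 0.1
grip_force: 1.5
```

Request:
step_arm([
  {"dp": [0, 0, 0.01], "angular": [0, 0, 0], "fingers": 1},
  {"dp": [0, 0, 0.02], "angular": [0, 0, 0], "fingers": 1},
  {"dp": [0, 0, 0.03], "angular": [0, 0, 0], "fingers": 1},
  {"dp": [0, 0, 0.033], "angular": [0, 0, 0], "fingers": 1},
  {"dp": [0, 0, 0.035], "angular": [0, 0, 0], "fingers": 1},
  {"dp": [0, 0, 0.035], "angular": [0, 0, 0], "fingers": 1},
  {"dp": [0, 0, 0.035], "angular": [0, 0, 0], "fingers": 1},
  {"dp": [0, 0, 0.035], "angular": [0, 0, 0], "fingers": 1},
])

```text
time: 9.9
tool_pos: [575.3, -112.5, 51.9]
tcp_rot: [180.0, 0.0, 67.8]
ft_force: [-6.7, 1.2, 12.8]
finger_gap: -0.0
grip_force: 6.2
```

```bash
python3 -c "from h import *;where()"
```

```text
t 9.9 box xyz [ 0.2 72.9 51.9] rot [180.    0.   67.8] F [-6.7  1.2 12.8] gap -0.0
```

Request:
step_arm([
  {"dp": [0, 0, -0.08], "angular": [0, 0, 0], "fingers": 1},
  {"dp": [0, 0, -0.16], "angular": [0, 0, 0], "fingers": 1},
  {"dp": [-0.232, 0.264, -0.16], "angular": [0, 0, 0], "fingers": 1},
  {"dp": [-0.232, 0.264, -0.16], "angular": [0, 0, 0], "fingers": 1},
  {"dp": [-0.232, 0.264, -0.12], "angular": [0, 0, 0], "fingers": 1},
  {"dp": [-0.232, 0.264, -0.08], "angular": [0, 0, 0], "fingers": 1},
  {"dp": [-0.232, 0.264, -0.06], "angular": [0, 0, 0], "fingers": 1},
  {"dp": [-0.232, 0.264, -0.035], "angular": [0, 0, 0], "fingers": 1},
])

```text
time: 10.9
tool_pos: [606.7, -174.6, 57.7]
tcp_rot: [180.0, -0.0, 67.8]
ft_force: [0.1, 1.1, 3.4]
finger_gap: 0.1
grip_force: 1.2
```

Request:
step_arm([
  {"dp": [0, 0, 0.01], "angular": [0, 0, 0], "fingers": 1},
  {"dp": [0, 0, 0.02], "angular": [0, 0, 0], "fingers": 1},
  {"dp": [0, 0, 0.03], "angular": [0, 0, 0], "fingers": 1},
  {"dp": [0, 0, 0.033], "angular": [0, 0, 0], "fingers": 1},
  {"dp": [0, 0, 0.035], "angular": [0, 0, 0], "fingers": 1},
  {"dp": [0, 0, 0.035], "angular": [0, 0, 0], "fingers": 1},
  {"dp": [0, 0, 0.035], "angular": [0, 0, 0], "fingers": 1},
  {"dp": [0, 0, 0.035], "angular": [0, 0, 0], "fingers": 1},
])

```text
time: 11.9
tool_pos: [606.5, -175.3, 51.9]
tcp_rot: [-180.0, 0.0, 67.8]
ft_force: [-6.3, 2.1, 11.4]
finger_gap: 0.1
grip_force: 5.7
```

```bash
python3 -c "from h import *;where()"
```

```text
t 11.9 box xyz [52.8 26.6 51.9] rot [-180.     0.    67.8] F [-6.3  2.1 11.4] gap 0.1
```

Next is right_far: box y -53.

Request:
step_arm([
  {"dp": [0, 0, -0.08], "angular": [0, 0, 0], "fingers": 1},
  {"dp": [0, 0, -0.16], "angular": [0, 0, 0], "fingers": 1},
  {"dp": [-0.265, 0.001, -0.16], "angular": [0, 0, 0], "fingers": 1},
  {"dp": [-0.265, 0.001, -0.16], "angular": [0, 0, 0], "fingers": 1},
  {"dp": [-0.265, 0.001, -0.12], "angular": [0, 0, 0], "fingers": 1},
  {"dp": [-0.265, 0.001, -0.08], "angular": [0, 0, 0], "fingers": 1},
  {"dp": [-0.265, 0.001, -0.06], "angular": [0, 0, 0], "fingers": 1},
  {"dp": [-0.265, 0.001, -0.035], "angular": [0, 0, 0], "fingers": 1},
])

```text
time: 12.9
tool_pos: [587.3, -223.9, 57.6]
tcp_rot: [179.9, -0.0, 67.8]
ft_force: [2.0, 0.9, 2.6]
finger_gap: -0.1
grip_force: 1.3
```

Request:
step_arm([
  {"dp": [0, 0, 0.01], "angular": [0, 0, 0], "fingers": 1},
  {"dp": [0, 0, 0.02], "angular": [0, 0, 0], "fingers": 1},
  {"dp": [0, 0, 0.03], "angular": [0, 0, 0], "fingers": 1},
  {"dp": [0, 0, 0.033], "angular": [0, 0, 0], "fingers": 1},
  {"dp": [0, 0, 0.036], "angular": [0, 0, 0], "fingers": 1},
  {"dp": [0, 0, 0.036], "angular": [0, 0, 0], "fingers": 1},
  {"dp": [0, 0, 0.036], "angular": [0, 0, 0], "fingers": 1},
  {"dp": [0, 0, 0.036], "angular": [0, 0, 0], "fingers": 1},
])

```text
time: 13.9
tool_pos: [586.5, -224.5, 51.9]
tcp_rot: [-180.0, 0.0, 67.8]
ft_force: [-6.4, 3.6, 11.8]
finger_gap: 0.4
grip_force: 6.4
```

```bash
python3 -c "from h import *;where()"
```

```text
t 13.9 box xyz [ 52.9 -26.4  51.9] rot [-180.     0.    67.8] F [-6.4  3.6 11.8] gap 0.4
```

Last is right_end, at (0, -73).

Request:
step_arm([
  {"dp": [0, 0, -0.08], "angular": [0, 0, 0], "fingers": 1},
  {"dp": [0, 0, -0.16], "angular": [0, 0, 0], "fingers": 1},
  {"dp": [-0.233, -0.265, -0.16], "angular": [0, 0, 0], "fingers": 1},
  {"dp": [-0.233, -0.265, -0.16], "angular": [0, 0, 0], "fingers": 1},
  {"dp": [-0.233, -0.265, -0.12], "angular": [0, 0, 0], "fingers": 1},
  {"dp": [-0.233, -0.265, -0.08], "angular": [0, 0, 0], "fingers": 1},
  {"dp": [-0.233, -0.265, -0.06], "angular": [0, 0, 0], "fingers": 1},
  {"dp": [-0.233, -0.265, -0.035], "angular": [0, 0, 0], "fingers": 1},
])

```text
time: 14.9
tool_pos: [520.5, -247.8, 57.4]
tcp_rot: [180.0, 0.0, 67.8]
ft_force: [-1.1, -1.2, 3.2]
finger_gap: 0.1
grip_force: 1.3
```

Request:
step_arm([
  {"dp": [0, 0, 0.01], "angular": [0, 0, 0], "fingers": 1},
  {"dp": [0, 0, 0.02], "angular": [0, 0, 0], "fingers": 1},
  {"dp": [0, 0, 0.03], "angular": [0, 0, 0], "fingers": 1},
  {"dp": [0, 0, 0.033], "angular": [0, 0, 0], "fingers": 1},
  {"dp": [0, 0, 0.036], "angular": [0, 0, 0], "fingers": 1},
  {"dp": [0, 0, 0.036], "angular": [0, 0, 0], "fingers": 1},
  {"dp": [0, 0, 0.036], "angular": [0, 0, 0], "fingers": 1},
  {"dp": [0, 0, 0.036], "angular": [0, 0, 0], "fingers": 1},
])

```text
time: 15.9
tool_pos: [520.1, -247.3, 51.8]
tcp_rot: [180.0, -0.0, 67.8]
ft_force: [-7.7, 4.3, 14.9]
finger_gap: 0.4
grip_force: 7.6
```

```bash
python3 -c "from h import *;where()"
```

```text
t 15.9 box xyz [  0.1 -72.7  51.8] rot [180.   -0.   67.8] F [-7.7  4.3 14.9] gap 0.4
```

Now I lift straight up and retreat to the right, back towards the start.

Request:
step_arm([
  {"dp": [0, 0, -0.1], "angular": [0, 0, 0], "fingers": 1},
  {"dp": [0, 0, -0.3], "angular": [0, 0, 0], "fingers": 1},
  {"dp": [0, 0, -0.6], "angular": [0, 0, 0], "fingers": 1},
  {"dp": [-0.3, -0.1, -0.9], "angular": [0, 0, 0], "fingers": 1},
  {"dp": [-0.6, -0.2, -0.9], "angular": [0, 0, 0], "fingers": 1},
  {"dp": [-1, -0.4, -0.9], "angular": [0, 0, 0], "fingers": 1},
  {"dp": [-1, -0.4, -0.9], "angular": [0, 0, 0], "fingers": 1},
  {"dp": [-1, -0.4, -0.9], "angular": [0, 0, 0], "fingers": 1},
])

```text
time: 16.9
tool_pos: [367.9, -404.7, 231.3]
tcp_rot: [179.9, 0.1, 67.5]
ft_force: [-0.5, 0.4, 1.1]
finger_gap: -0.1
grip_force: 0.0
```

Run:
```python
from h import *
where()
out=[]
for c,(u,v) in(("scene",(207,262)),("top",(339,215))):
    im=snapshot(c);w=38
    cr=cv2.resize(im[v-w:v+w,u-w:u+w],None,fx=5,fy=5,interpolation=cv2.INTER_CUBIC)
    a=(proj(c,world(BP,[(-60,-80,52),(60,-80,52),(60,80,52),(-60,80,52)]))-[u-w,v-w]+.5)*5;cv2.polylines(cr,[a.astype(int)],True,(255,0,0),1)
    out.append(cr)
cv2.imwrite("pics/b.png",np.hstack(out))
```

```text
t 16.9 box xyz [ -81.3 -275.9  231.3] rot [1.799e+02 1.000e-01 6.750e+01] F [-0.5  0.4  1.1] gap -0.1
```

View pics/b.png

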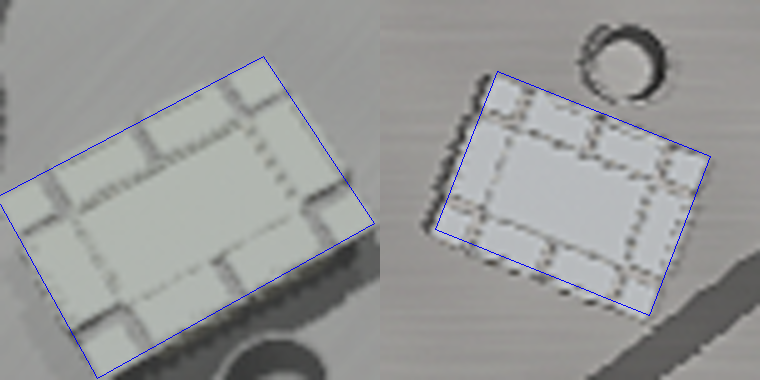

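All six sections now look flat: the tilted, cream-shaded faces are gone. The box hasn't moved and the pot is untouched.

```bash
python3 -c "from bench import *;print(hand_in())"
```

```text
the job is handed in; nothing more can be done
None
```

All six rim sections are shut and flat by the final pictures, the box is still in its place, the hand is clear, and I handed the job in at about 17 s; no verdict came back.

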